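# Hitch the draw hook to the curing tray and draw it out

## Task

The panel on the tray is still wet, so work only through the draw hook and do not touch the tray, its pin or its rack with the hand: take the hook by its black grip and push its mouth straight onto the tray's upright pin, gently, until the pin is in the bowl and the sprung gate has flipped shut behind it. Then, with the hook, draw the tray about 8 cm out from under the clear cover, let go, and leave the hook lying flat and latched on the pin, with the cup, tub, cap and palette knife undisturbed.

Things in the scene. Friction and masses are not known exactly. Their poses are not given: they have to be found in the camera images.
- hook: loose dark steel hook, 0.45 kg, 170 mm long, stands on its flat foot (x -60 to 15 mm). Origin: underside, below its grip; x: the way the mouth looks, y left, z up. Grip: upright black block 20 (x) by 40 (y) mm, z 19 to 73, over the origin. Plate z 9 to 19; claw x 63 to 110, clear of the table
- hook_seat (a point): middle of the hook's bowl, where the pin's axis lies when fully home: 69 mm ahead of the hook's origin, 14 mm above its underside; axes as the hook's. The slot is open to +x: bowl bottom at hook x = 63 mm, 16 mm wide (y -8 to 8), prongs end at x = 97 with a flared lead-in to 110
- gate (a joint): sprung steel gate of the hook, a 5 mm bar 16 mm long hinged on the left prong (hook x = 92, y = 10 mm). 0 rad = shut, slanting inward across the slot; swings only inward (to 0.85) and springs back. A pin pushed in opens it at some 5 to 10 N, then it snaps shut behind the pin
- rack: fixed rack: two low aluminium runners along its y axis with a clear dust cover, 120 mm high, over its right half (y -245 to -45 mm, x -100 to 105 mm). Origin on the table in the middle of the runners; x points away from the robot side, y is the way the tray is drawn out, z up
- tray (a joint): travel of the aluminium tray (170 x 200 mm, wet blue and gold panel on it) along the rack's +y, in m: 0 = fully under the cover, end stop at 0.14. It slides with some 3 to 4 N of friction.
- tray_near (a point): middle of the tray's near edge (at rack x = -85 mm), 30 mm above the table; moves with the tray. A flat tongue, 50 mm wide, top at 6 mm, reaches 109 mm from here towards the robot and carries the draw pin
- pin_mid (a point): on the axis of the upright 12 mm steel pin, 14 mm above the table; axes as the rack's. The hook goes on with its x along this x. A 26 mm head (26 to 32 mm high) bars it from above. The pin's mount slides back stiffly along +x under a push (some 3 N), by 10 to 36 mm, unseen how far, to a hard stop; only there does the gate open. Over 25 N on pin or rack is too rough
- cup: clear cup with a gold rest in it, 72 mm wide, 100 mm high; origin under its centre; leave alone
- tub: white open tub, 80 mm wide, 40 mm high; origin under its centre; leave alone
- cap: small brass bottle cap, 38 mm wide, 14 mm high; origin under its centre; leave alone
- knife: palette knife, 170 mm long, lying along its x; leave alone
Things that resemble listed ones, but are neither listed nor needed, are in the scene too. Several things look just like the hook: the one meant starts farthest to the robot's right.

How it is judged:
By the outcome, as a careful person would: the job done as asked, in the order asked, and still so for the second after the job is handed in, with the robot touching nothing.
It also fails if it takes over 64 s, if anything falls off the work surface, if the arm or the gripper's body presses on something with over 40 N, if the wrist force passes 120 N, or if a joint passes its speed limit or range.

## Robot

A 7-joint arm with a two-finger parallel gripper is mounted at the origin on the work surface. World frame = base frame: x ahead of the robot, y to its left, z up, the work surface at z = 0. Lengths are in m, angles in rad, forces in N, time in s.
With the tool pointing down it reaches from about 0.425 to 0.875 m from the base axis. Payload 4.7 kg.
Tool frame: the origin (TCP) lies midway between the tips of the shut fingers; the grasp point (between the pads) lies 19 mm behind it; z points along the fingers, y is the direction in which the jaws open and shut (so a half turn about z gives the same grasp; the last joint's range is limited). The gripper opens to 87 mm and grips with 3 to 60 N. Pads are 19 mm wide; open, the fingers measure 117 mm over their backs; the gripper's body (75 mm by 190 mm) begins 51 mm behind the grasp point.
Start: joints at [1.259, 0.321, -0.07, 1.45, 0.023, 1.371, -0.057], TCP at [0.208, -0.616, 0.223] pointing down, gripper open.
Joint ranges: [-2.86, 2.86], [-0.3, 2.09], [-1.38, 1.24], [0.06, 2.45], [-1.56, 4.7], [0.09, 2.05], [-2.69, 2.69]. Speed limits (rad/s): [2.57, 2.57, 3.14, 3.14, 3.14, 3.14, 3.14].

## Interface

Orientations are given as a rotation vector (axis times angle).
In Python, from bench import get_state, eyes, job gives the robot as it stands. The module is installed in compiled form; this text tells all that it offers.
- The arm moves only by the shell command python3 -m jog 'ROWS' [FORCE]. ROWS is JSON, a list that holds one entry, the list of rows, each a list of 5 numbers: the opening, from 0 (shut) to 1 (fully open), then the shift along the tool's x, y, z in units of 40 mm (1.0 is 40 mm), then the turn about the tool's z in units of 5 degrees (1.0 is 5 degrees). In form: [[[jaw, dx, dy, dz, turn], ...]]. A call has 1 to 10 rows; each row shifts and turns the commanded pose from where the row before left it, along the tool's axes as they then stand; what a row does not reach is not made up. A row lasts 1/8 s, in which the tool goes at most 62.5 mm and 10.7 degrees, less where a joint would pass 70% of its speed; a pose out of reach is approached as far as the arm can. A call is refused whole if a number of a shift passes 1 or a number of a turn 1, either way. A call with a gripper value outside its range is refused whole. The fingers move at their own pace and stop on an object; FORCE is the grip in N (left out, the last holds). Time passes only in rows, so rows that do not move let the fingers close. It gives the time, the measured TCP pose, the force and the opening at its end, in the units of the state.
- get_state(): the state, without advancing time (a new reading comes with each control period).
- eyes.get_image(name): name is "scene" or "top" or "wrist"; returns (picture, depth): 420x560x3 uint8, red, green, blue; 420x560 float32, m along the optical axis (not along the pixel's ray), 0 where there is no reading.
- eyes.camera_params(name): a dict with "camera_matrix" (3x3 intrinsics, pixels), "pose" (4x4, takes a point from camera to world coordinates); the wrist camera has in their place "mount" (4x4, takes a point from camera to tool coordinates, whose origin is the TCP and whose axes are the flange's). Camera axes: x right, y down, z forward; pixel columns grow to the right and rows downward; lengths in m; the calibration is good to about 2 mm. A picture is of the moment at which its call begins: read the wrist's pose just before it. camera_params takes no time and is no camera call.
- job.close_job(): hands the job in, once; it reports no verdict.
The state is a dict: "time": time; "joint_positions": joint angles; "qd": joint speeds; "joint_torque": joint torques, N m; "position": TCP position; "tool_rot": TCP orientation; "ft_force": force on the tool from outside, world axes, zero at the start; "torque": the same for the moment, N m; "grip_width": opening from 0.0 (shut) to 1.0 (fully open).
Only numpy, scipy, OpenCV 4.12 (cv2) and the standard library are available. Lean on these libraries where they do the work, as an engineer would, in place of code of your own. Each camera call takes 0.05 s, during which the arm holds its last target. There are 200 camera calls.

## Working session

There is one attempt and no reset: what is moved stays moved. The work goes in short steps, Python scripts to look and compute and a shell command to move; the robot and the scene stay as the last step left them, time stands still between calls to the robot, and variables do not carry over. Pictures are saved under pics/ and viewed, about 8 in all and at most 12, crops included, and the job is handed in when it is done.

```bash
mkdir -p pics
cat > h.py <<'E'
import numpy as np,cv2
from bench import get_state,eyes,job
from scipy.spatial.transform import Rotation as R
def cam(n,st=None):
    p=eyes.camera_params(n);K=np.array(p["camera_matrix"])
    if n=="wrist":
        T=np.eye(4);T[:3,:3]=R.from_rotvec(st["tool_rot"]).as_matrix();T[:3,3]=st["position"]
        return K,T@np.array(p["mount"])
    return K,np.array(p["pose"])
def ray(K,T,uv,z):
    d=T[:3,:3]@np.linalg.solve(K,[uv[0],uv[1],1]);return T[:3,3]+d*(z-T[2,3])/d[2]
def proj(K,T,P):
    q=K@(T[:3,:3].T@(np.asarray(P)-T[:3,3]));return q[:2]/q[2]
def cloud(K,T,D):
    v,u=np.indices(D.shape);c=np.stack([(u-K[0,2])/K[0,0]*D,(v-K[1,2])/K[1,1]*D,D],-1);return c@T[:3,:3].T+T[:3,3]
def snap(n,name):
    st=get_state();im,D=eyes.get_image(n);K,T=cam(n,st)
    np.savez(f"{name}.npz",im=im,D=D,K=K,T=T);cv2.imwrite(f"pics/{name}.png",cv2.cvtColor(im,cv2.COLOR_RGB2BGR));return im,D,K,T
E
python3 - <<'E'
from h import *
for n in("scene","top","wrist"):
    im,D,K,T=snap(n,n+"0");print(n,K[0,0],K[0,2],K[1,2],T.round(3).tolist())
s=get_state();print(s)
E
```

```text
scene 468.32381989859863 274.0171488530501 208.31717618052593 [[0.175, 0.621, -0.764, 1.666], [0.984, -0.093, 0.149, -0.175], [0.022, -0.779, -0.627, 0.921], [0.0, 0.0, 0.0, 1.0]]
top 490.4550903394313 276.3602617273459 207.01523301109745 [[0.023, -0.99, 0.136, 0.431], [-1.0, -0.025, -0.01, 0.03], [0.013, -0.135, -0.991, 1.218], [0.0, 0.0, 0.0, 1.0]]
wrist 365.34663054490346 285.9543211334106 211.88098825304746 [[0.319, -0.919, -0.23, 0.271], [-0.948, -0.31, -0.076, -0.594], [-0.001, 0.242, -0.97, 0.383], [0.0, 0.0, 0.0, 1.0]]
{'time': 0.15, 'joint_positions': array([ 1.25909507,  0.32163452, -0.07008044,  1.45135152,  0.02261346,
        1.37078044, -0.05688613]), 'qd': array([ 0.00109052, -0.00139334,  0.00132509, -0.0019942 ,  0.00064895,
        0.00204556,  0.00112623]), 'joint_torque': array([ 1.61442645e-04, -4.91798365e+01, -4.04493492e-01, -3.12875175e+01,
       -6.39195973e-02,  4.05282236e-02,  8.71417728e-05]), 'position': array([ 0.20786891, -0.61545328,  0.22174626]), 'tool_rot': array([-3.09865989e+00, -5.09343637e-01,  5.04033220e-04]), 'ft_force': array([-0.82057824, -0.1835607 , -0.46922087]), 'torque': array([-0.020243  , -0.04431788,  0.00539931]), 'grip_width': 0.9965056334097769}
```

View pics/top0.png

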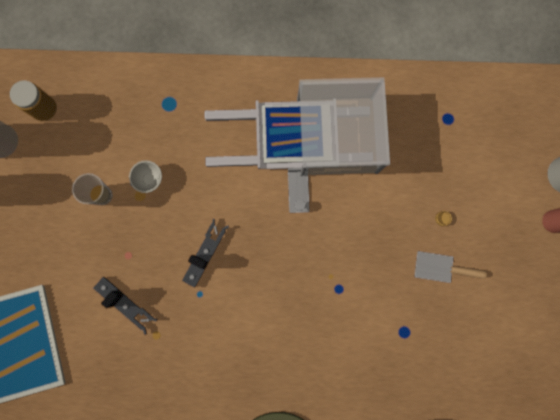

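View pics/scene0.png

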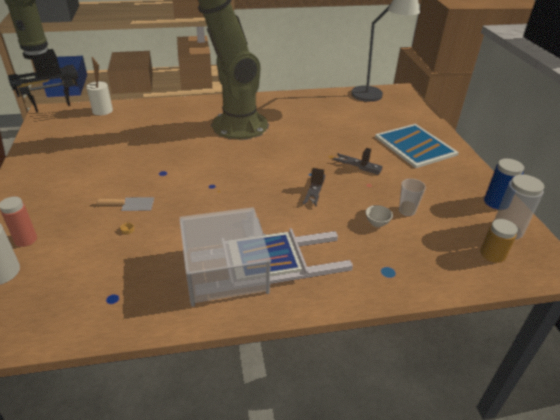

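The top view shows two hook-like things: A with its grip at (198,262) and B with its grip at (113,299). Image right is the robot's right, so A is farther right and fits the description. I'll confirm that in an enlarged crop that also takes in the tongue and pin near (300,205).

Run:
```python
from h import *
z=np.load("top0.npz");im=z["im"];c=im[150:350,85:335]
cv2.imwrite("pics/c1.png",cv2.cvtColor(cv2.resize(c,None,fx=3,fy=3,interpolation=cv2.INTER_CUBIC),cv2.COLOR_RGB2BGR)[:600,:750])
K,T,D=z["K"],z["T"],z["D"]
P=cloud(K,T,D)
for uv in[(198,262),(113,299),(298,190),(305,207),(300,207)]:print(uv,P[uv[1],uv[0]].round(3),ray(K,T,uv,0.0).round(3))
hsv=cv2.cvtColor(im,cv2.COLOR_RGB2HSV)
m=(hsv[...,2]<35).astype('uint8');n,l,s,ce=cv2.connectedComponentsWithStats(m)
for i in range(1,n):
    if s[i,4]>30:print(s[i],ce[i])
```

```text
(198, 262) [0.455 0.198 0.071] [0.457 0.208 0.   ]
(113, 299) [0.367 0.387 0.073] [0.362 0.41  0.   ]
(298, 190) [ 0.642 -0.035  0.006] [ 0.643 -0.035  0.   ]
(305, 207) [ 0.599 -0.053  0.005] [ 0.6   -0.054  0.   ]
(300, 207) [ 0.596 -0.039  0.029] [ 0.6   -0.041  0.   ]
[190 256  18  13 141] [198.5035461  261.30496454]
[103 290  22  17 218] [113.01376147 298.18807339]
```

View pics/c1.png

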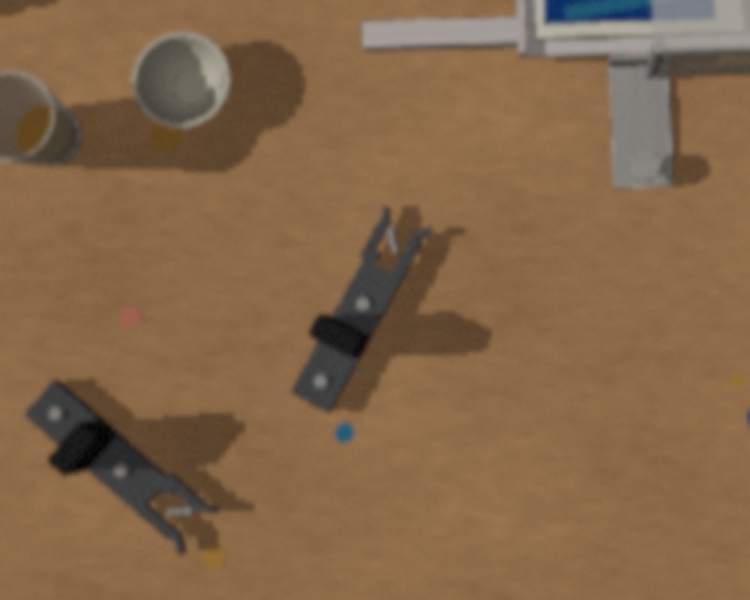

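The crop confirms A: grip at crop (340,335), mouth with gate at (405,225), yaw about -28°. It is the right-hand one of the two. The pin sits on the tongue at about crop (640,165). I'll move towards A now.

```bash
python3 -m jog '[[[1,1,-0.75,0,0],[1,1,-0.75,0,0],[1,1,-0.75,0,0],[1,1,-0.75,0,0],[1,1,-0.75,0,0],[1,1,-0.75,0,0],[1,1,-0.75,0,0],[1,1,-0.75,0,0],[1,1,-0.75,0,0],[1,1,-0.75,0,0]]]'
python3 -m jog '[[[1,0,0,0,-1],[1,0,0,0,-1],[1,0,0,0,-1],[1,0,0,0,-1],[1,0,0,0,-1],[1,0,0,0,-1],[1,0,0,0,-1],[1,0,0,0,-1],[1,0,0,0,-0.7],[1,0,0,0,0]]]'
```

```text
time: 1.4
position: [0.4915, -0.2022, 0.2224]
tool_rot: [3.1, 0.509, -0.0]
ft_force: [0.2, -0.2, -0.3]
grip_width: 1.0
time: 2.65
position: [0.4907, -0.2035, 0.2223]
tool_rot: [-2.691, -1.621, 0.001]
ft_force: [0.7, -0.7, -0.1]
grip_width: 1.002
```

Run:
```python
from h import *
z=np.load("top0.npz");im=z["im"];K,T,D=z["K"],z["T"],z["D"];P=cloud(K,T,D)
# pin head: depth 0.025-0.036 near tongue; tongue: 0.003-0.010 grey
sub=(slice(170,220),slice(282,318))
Q=P[sub].reshape(-1,3);hs=cv2.cvtColor(im,cv2.COLOR_RGB2HSV)[sub].reshape(-1,3)
h=Q[(Q[:,2]>.018)&(Q[:,2]<.045)&(Q[:,0]<.64)];print("head",len(h),h.mean(0),h.min(0),h.max(0))
t=hs[:,1]<60;g=Q[t&(Q[:,2]>-.01)&(Q[:,2]<.05)]
r=cv2.minAreaRect((g[:,:2]*1000).astype(np.float32));print("tongue",r)
# runners (left exposed)
for a,b in((100,130),(150,175)):
    s=(slice(a,b),slice(200,252));m=cv2.cvtColor(im,cv2.COLOR_RGB2HSV)[s][...,1]<60
    q=P[s][m];q=q[q[:,2]>0.003];print("runner",len(q),q.mean(0),cv2.minAreaRect((q[:,:2]*1000).astype(np.float32)))
```

```text
head 85 [ 0.59949734 -0.03772329  0.03141041] [ 0.58781213 -0.04926968  0.02612454] [ 0.61271466 -0.02682898  0.0363484 ]
tongue ((637.5584716796875, -37.120849609375), (103.12816619873047, 53.02075958251953), 3.0397400856018066)
runner 431 [0.82801914 0.14569324 0.01900191] ((830.562255859375, 146.2431182861328), (28.826793670654297, 117.30188751220703), 4.798740863800049)
runner 419 [0.70814438 0.13940969 0.02188223] ((573.579833984375, 114.91642761230469), (310.88037109375, 114.43921661376953), 10.648374557495117)
```

```bash
python3 -m jog '[[[1,0.94,-0.6,0,0],[1,0.94,-0.6,0,0],[1,0.94,-0.6,0,0],[1,0.94,-0.6,0,0],[1,0.94,-0.6,0,0],[1,0.94,-0.6,0,0],[1,0.94,-0.6,0,0],[1,0.94,-0.6,0,0],[1,0.93,-0.64,0,0],[1,0,0,0,0]]]'
python3 - <<'E'
from h import *
im,D,K,T=snap("wrist","w1")
P=cloud(K,T,D);s=get_state();print(s["position"],s["tool_rot"])
m=(P[...,2]>.055)&(P[...,2]<.085)&(np.hypot(P[...,0]-.457,P[...,1]-.197)<.06)
q=P[m];print(len(q),q.mean(0),q.min(0),q.max(0),cv2.minAreaRect((q[:,:2]*1000).astype(np.float32)))
m=(P[...,2]>.012)&(P[...,2]<.027)&(np.hypot(P[...,0]-.457,P[...,1]-.197)<.13)
q=P[m];print(len(q),cv2.minAreaRect((q[:,:2]*1000).astype(np.float32)))
E
```

```text
time: 3.9
position: [0.4549, 0.2013, 0.2228]
tool_rot: [-2.684, -1.63, -0.001]
ft_force: [-0.5, -0.6, -0.1]
grip_width: 0.996
[0.45566488 0.19854914 0.22252197] [-2.68792520e+00 -1.62589961e+00  1.30401128e-04]
1045 [0.45913832 0.20320273 0.07162989] [0.4420517  0.18143576 0.05500397] [0.47498351 0.22312684 0.07429287] ((458.4503479003906, 201.72743225097656), (40.58625793457031, 19.928964614868164), 63.79889678955078)
4535 ((480.068359375, 190.1697998046875), (45.85597610473633, 170.19395446777344), 65.39795684814453)
```

View pics/w1.png

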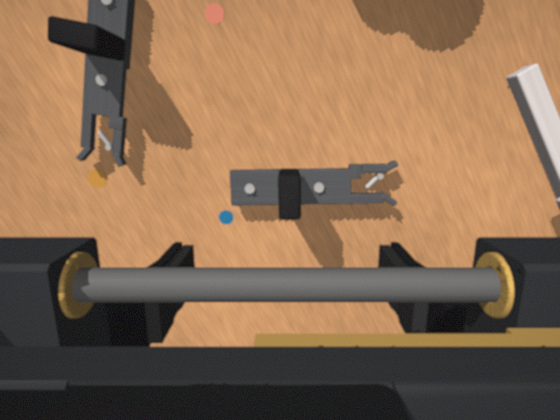

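The wrist view shows hook A with its grip at (289,195), mouth to the right, and the finger tips either side of it. Grip is at (0.458, 0.2015), top at 0.073, yaw about -25°. The other hook is at upper left, well clear. Descending to grasp.

```bash
python3 -m jog '[[[1,0.07,0.03,0.8,-0.44],[1,0,0,0.8,0],[1,0,0,0.8,0],[1,0,0,0.8,0],[1,0,0,0.8,0],[1,0,0,0.5,0],[1,0,0,0.36,0],[1,0,0,0,0],[1,0,0,0,0]]]'
python3 -m jog '[[[0,0,0,0,0],[0,0,0,0,0],[0,0,0,0,0],[0,0,0,0,0],[0,0,0,0,0],[0,0,0,0,0],[0,0,0,0,0]]]' 50
```

```text
time: 5.08
position: [0.4595, 0.1991, 0.029]
tool_rot: [2.658, 1.673, 0.002]
ft_force: [0.2, 0.5, -0.0]
grip_width: 1.0
time: 5.95
position: [0.4587, 0.1988, 0.0281]
tool_rot: [-2.659, -1.673, 0.0]
ft_force: [0.2, -0.0, 0.1]
grip_width: 0.286
```

```bash
python3 -m jog '[[[0,0,0,0,0],[0,0,0,0,0],[0,0,0,0,0]]]'
python3 -m jog '[[[0,0,0,-0.25,0],[0,0,0,-0.25,0],[0,0,0,-0.25,0],[0,0,0,0,0]]]'
python3 - <<'E'
from h import *
snap("wrist","w2");snap("scene","s2");print(get_state())
E
```

```text
time: 6.32
position: [0.4582, 0.199, 0.028]
tool_rot: [-2.658, -1.673, 0.001]
ft_force: [-3.0, 1.2, 0.5]
grip_width: 0.223
time: 6.82
position: [0.4597, 0.199, 0.0592]
tool_rot: [2.658, 1.672, 0.003]
ft_force: [0.2, 0.6, -5.9]
grip_width: 0.225
{'time': 6.925, 'joint_positions': array([ 0.32866004,  0.25362579, -0.86584452,  1.97824933,  0.22839162,
        1.00876407, -1.09192413]), 'qd': array([-0.00532608,  0.00870622,  0.0028153 ,  0.0068171 ,  0.0019417 ,
        0.00051608, -0.00131793]), 'joint_torque': array([-1.68724579e-03, -3.26311040e+01, -6.07596293e+00, -2.91660100e+01,
       -2.64398509e-02, -1.20245232e-01,  3.72554816e-03]), 'position': array([0.45877036, 0.19859624, 0.05820262]), 'tool_rot': array([2.65864672e+00, 1.67276340e+00, 1.20047579e-04]), 'ft_force': array([-0.38647629,  0.49074488, -6.0807141 ]), 'torque': array([ 0.01222806, -0.00144482, -0.03845443]), 'grip_width': 0.22389526447613273}
```

View pics/w2.png

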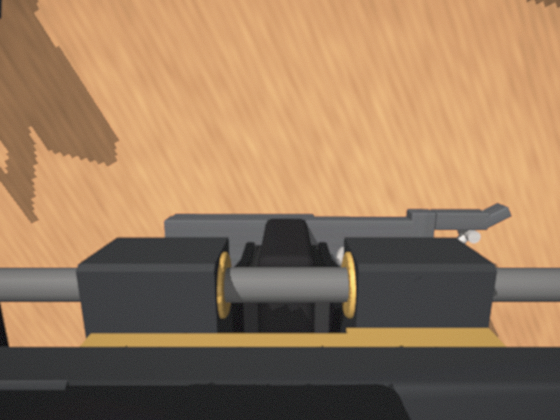

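Run:
```python
from h import *
def fr(f,o,yaw,zl,zh):
    z=np.load(f);P=cloud(z["K"],z["T"],z["D"]);c,s=np.cos(yaw),np.sin(yaw)
    q=P-np.array([o[0],o[1],0]);x=q[...,0]*c+q[...,1]*s;y=-q[...,0]*s+q[...,1]*c
    return x,y,P[...,2],(P[...,2]>zl)&(P[...,2]<zh)&(abs(x)<.13)&(abs(y)<.06)
x,y,z,m=fr("w1.npz",(.4587,.199),np.radians(-25.7),.012,.025)
for lo in range(-60,110,10):
    k=m&(x*1e3>lo)&(x*1e3<lo+10)
    if k.sum():print("w1",lo,(np.percentile(y[k],[1,99])*1e3).round(1),np.median(z[k]).round(4))
g=fr("w1.npz",(.4587,.199),np.radians(-25.7),.068,.078);k=g[3];print("grip",np.percentile(g[0][k],[1,99]),np.percentile(g[1][k],[1,99]))
x,y,z,m=fr("w2.npz",(.4587,.199),np.radians(-25.7),.035,.060)
for lo in range(-60,110,10):
    k=m&(x*1e3>lo)&(x*1e3<lo+10)
    if k.sum():print("w2",lo,(np.percentile(y[k],[1,99])*1e3).round(1),np.median(z[k]).round(4),k.sum())
k=m;print(np.percentile(x[k],[0.5,99.5]))
g=fr("w2.npz",(.4587,.199),np.radians(-25.7),.095,.108);k=g[3];print(k.sum(),np.percentile(g[0][k],[1,99]),np.percentile(g[1][k],[1,99]))
```

```text
w1 -60 [-13.9  21.2] 0.0182
w1 -50 [-14.   21.1] 0.0187
w1 -40 [-14.5  21.1] 0.0184
w1 -30 [-14.7  20.9] 0.0184
w1 -20 [-15.1  20.7] 0.0182
w1 -10 [22.4 22.5] 0.0246
w1 0 [16.3 21.8] 0.0189
w1 10 [-14.9  20.1] 0.0185
w1 20 [-15.3  20.1] 0.0186
w1 30 [-15.7  20. ] 0.0185
w1 40 [-16.   19.8] 0.0184
w1 50 [-16.1  20.9] 0.0184
w1 60 [-15.5  23.4] 0.0185
w1 70 [-15.9  23.2] 0.0182
w1 80 [-16.1  23.2] 0.018
w1 90 [-16.2  23. ] 0.0184
w1 100 [-19.9  25.7] 0.0183
grip [-0.0111966  0.0084192] [-0.01629699  0.02197352]
w2 -60 [12.3 21. ] 0.0494 388
w2 -50 [12.4 21. ] 0.0494 449
w2 -40 [12.4 21.1] 0.0494 443
w2 -30 [-2.  20.9] 0.0495 798
w2 -20 [ 8.2 20.9] 0.0495 580
w2 -10 [15.8 22.9] 0.0495 172
w2 0 [19.6 23. ] 0.0537 152
w2 10 [ 8.9 20.9] 0.0496 492
w2 20 [-1.8 20.8] 0.0498 799
w2 30 [12.4 20.9] 0.0496 428
w2 40 [12.3 20.8] 0.0495 425
w2 50 [12.4 20.8] 0.0497 433
w2 60 [12.4 24.8] 0.0497 597
w2 70 [12.5 24.8] 0.0497 498
w2 80 [ 9.9 24.7] 0.0496 509
w2 90 [ 9.3 24.6] 0.0499 625
w2 100 [18.1 27.5] 0.0495 379
[-0.05775014  0.10772415]
3270 [-0.01309212  0.01515473] [-0.00673064  0.02269114]
```

```bash
python3 -m jog '[[[0,0,0,0,-0.9],[0,0,0,0,-1],[0,0,0,0,-1],[0,0,0,0,-1],[0,0,0,0,-1],[0,0,0,0,-0.84],[0,0,0,0,0]]]'
python3 -m jog '[[[0,-0.4,-0.07,0,0],[0,-0.8,-0.07,0,0],[0,-0.8,-0.07,0,0],[0,-0.8,-0.07,0,0],[0,-0.8,-0.07,0,0],[0,-0.8,-0.07,0,0],[0,-0.8,-0.07,0,0],[0,-0.6,-0.06,0,0],[0,-0.37,0,0,0],[0,0,0,0,0]]]'
python3 - <<'E'
from h import *
im,D,K,T=snap("wrist","w3");z=np.load
P=cloud(K,T,D);L=[]
snap("top","t3");s=get_state();print(s["position"],s["tool_rot"],s["grip_width"])
E
```

```text
time: 7.8
position: [0.4583, 0.1986, 0.0577]
tool_rot: [-2.162, -2.279, 0.001]
ft_force: [-0.1, 0.2, -5.9]
grip_width: 0.226
time: 9.05
position: [0.45, -0.0494, 0.0581]
tool_rot: [-2.164, -2.278, -0.0]
ft_force: [-0.4, 0.8, -5.5]
grip_width: 0.227
[ 0.45003576 -0.04755663  0.0580985 ] [-2.15994728e+00 -2.28042543e+00 -9.43917660e-04] 0.22620328528833766
```

View pics/w3.png

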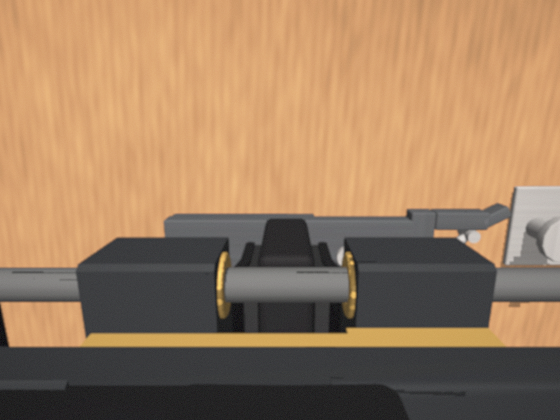

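The wrist view shows the hook still level in the jaws, the left prong and gate at (465,225), and the pin head ahead at (550,240) on the tongue. Next I'll measure the head and tongue in the tool frame, plus the top view.

Run:
```python
from h import *
z=np.load("w3.npz");K,T,D=z["K"],z["T"],z["D"]
M=np.array(eyes.camera_params("wrist")["mount"]);Tt=T@np.linalg.inv(M);P=cloud(K,M,D)  # tool frame: x=hook left, y=hook fwd
zw=Tt[2,3]-P[...,2]
print(Tt[:3,3],"psi",np.degrees(np.arctan2(Tt[1,0],Tt[0,0])))
f=(P[...,1]>.105)
h=f&(zw>.024)&(zw<.04)&(P[...,1]>.12);q=P[h];print("head n",h.sum(),"left",np.percentile(q[:,0],99.5),"y range",q[:,1].min(),q[:,1].max(),np.median(zw[h]))
c,r=cv2.minEnclosingCircle((q[:,:2]*1000).astype(np.float32));print(c,r)
v,u=np.nonzero(h);print(u.min(),u.max(),v.min(),v.max())
t=f&(zw>.002)&(zw<.012);q=P[t]
for a in np.arange(.12,.16,.005):
    k=q[(q[:,1]>a)&(q[:,1]<a+.005)]
    if len(k):print("tongue",a.round(3),len(k),k[:,0].max(),k[:,0].min())
l=[(a+.0025,q[(q[:,1]>a)&(q[:,1]<a+.005)][:,0].max()) for a in np.arange(.13,.15,.0025)]
print("ang",np.degrees(np.polyfit(*zip(*l),1)[0]))
p=P[(zw>.045)&(zw<.055)];print("plate left",[np.percentile(p[(p[:,1]>a)&(p[:,1]<a+.01)][:,0],99).round(4) for a in(-.05,.03,.04,.07,.08)])
z=np.load("t3.npz");im,K,T,D=z["im"],z["K"],z["T"],z["D"];Q=cloud(K,T,D)
m=(Q[...,0]>.585)&(Q[...,0]<.625)&(abs(Q[...,1]+.038)<.02)&(Q[...,2]>.02)&(Q[...,2]<.045);print("top head",m.sum(),cv2.minEnclosingCircle((Q[m][:,:2]*1000).astype(np.float32)))
g=cv2.cvtColor(im,cv2.COLOR_RGB2HSV)
s=(Q[...,0]>.61)&(Q[...,0]<.68)&(abs(Q[...,1]+.038)<.05)&(g[...,1]<60)&(Q[...,2]<.012);
for a in np.arange(.615,.68,.01):
    k=Q[s&(abs(Q[...,0]-a)<.005)];print("t",a.round(3),np.percentile(k[:,1],[2,98]).round(4))
```

```text
[ 0.45004537 -0.04936974  0.05807062] psi 92.93590564505543
head n 840 left 0.01597076189417827 y range 0.13860703990069775 0.1514904455512025 0.03130681103799994
(3.7548224925994873, 149.1658935546875) 12.562766075134277
536 559 216 261
tongue 0.13 1 0.03667246332487162 0.03667246332487162
tongue 0.135 487 0.028739172139826255 -0.021503008148905392
tongue 0.14 653 0.053775761589329306 -0.021096495192571355
tongue 0.145 704 0.04617710809954595 -0.021332423943127662
tongue 0.15 509 0.0828104886271495 -0.021545624515941872
tongue 0.155 403 0.02887678654525381 -0.0212037805254367
tongue 0.16 311 0.028775305425274955 -0.021509881035336756
ang 101.24801141468514
plate left [np.float64(0.0203), np.float64(0.0201), np.float64(0.02), np.float64(0.0239), np.float64(0.0239)]
top head 86 ((600.42578125, -38.28094482421875), 12.951889038085938)
t 0.615 [-0.0605 -0.0131]
t 0.625 [-0.0605 -0.0127]
t 0.635 [-0.0604 -0.0125]
t 0.645 [-0.0604 -0.0125]
t 0.655 [-0.059  -0.0108]
t 0.665 [-0.0572 -0.0095]
t 0.675 [-0.0572 -0.0093]
```

Pin centre is about 3.4 mm left in the tool frame, against hook centre about 2.3 mm, and 150 mm ahead. The tongue is parallel to the hook. I'll shift 1 mm left, lower, and advance to just short of contact.

```bash
python3 -m jog '[[[0,0.03,0,0.2,0],[0,0,0,0.2,0],[0,0,0,0.2,0],[0,0,0,0.13,0],[0,0,0,0,0],[0,0,0,0,0]]]'
python3 -m jog '[[[0,0,0.2,0,0],[0,0,0.25,0,0],[0,0,0.25,0,0],[0,0,0.2,0,0],[0,0,0.1,0,0],[0,0,0.05,0,0],[0,0,0,0,0],[0,0,0,0,0]]]'
python3 - <<'E'
from h import *
im,D,K,T=snap("wrist","w4");M=np.array(eyes.camera_params("wrist")["mount"]);Tt=T@np.linalg.inv(M);P=cloud(K,M,D)
zw=Tt[2,3]-P[...,2];f=(P[...,1]>.08)&(P[...,0]>-.02)&(P[...,0]<.025)
h=f&(zw>.027)&(zw<.036);q=P[h];print(len(q),cv2.minEnclosingCircle((q[:,:2]*1000).astype(np.float32)),q.min(0),q.max(0))
p=P[(zw>.016)&(zw<.0225)];print("plate left",[np.percentile(p[(p[:,1]>a)&(p[:,1]<a+.01)][:,0],99).round(4) for a in(-.05,.03,.04,.07,.08)])
E
```

```text
time: 9.9
position: [0.45, -0.0476, 0.029]
tool_rot: [2.161, 2.28, 0.0]
ft_force: [0.2, 1.4, -5.9]
grip_width: 0.225
time: 10.9
position: [0.4915, -0.0455, 0.0289]
tool_rot: [-2.161, -2.28, 0.001]
ft_force: [0.1, -0.2, -6.3]
grip_width: 0.223
1472 ((2.721858501434326, 110.60105895996094), 13.192092895507812) [ 0.00016128  0.09741105 -0.00459822] [0.01479299 0.12379107 0.00186651]
plate left [np.float64(0.0202), np.float64(0.0201), np.float64(0.0201), np.float64(0.0239), np.float64(0.0237)]
```

View pics/w4.png

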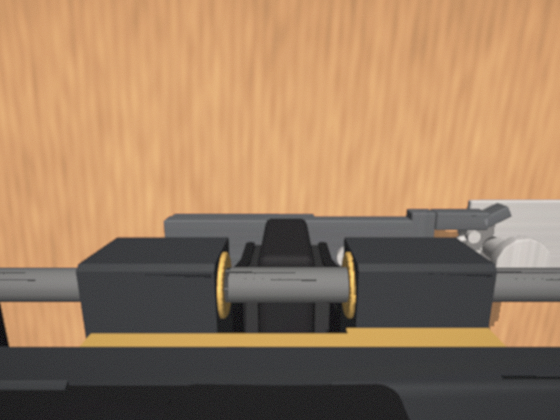

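The pin head (520,255) is now entering the mouth, aligned to under 1 mm, with about 15 mm to the gate. I'll advance slowly.

```bash
python3 -m jog '[[[0,0,0.1,0,0],[0,0,0.1,0,0],[0,0,0.05,0,0],[0,0,0.05,0,0],[0,0,0.05,0,0],[0,0,0.05,0,0],[0,0,0.05,0,0],[0,0,0,0,0]]]'
python3 -m jog '[[[0,0,0.05,0,0],[0,0,0.05,0,0],[0,0,0.05,0,0],[0,0,0,0,0]]]'
```

```text
time: 11.95
position: [0.5091, -0.044, 0.0285]
tool_rot: [-2.16, -2.28, 0.001]
ft_force: [-0.7, 1.8, -6.6]
grip_width: 0.223
time: 12.45
position: [0.5156, -0.0438, 0.0287]
tool_rot: [-2.16, -2.28, 0.0]
ft_force: [-3.1, 2.4, -6.6]
grip_width: 0.229
```

```bash
for i in 1 2; do python3 -m jog '[[[0,0,0.05,0,0],[0,0,0.05,0,0],[0,0,0.05,0,0]]]'; done
```

```text
time: 12.82
position: [0.5217, -0.0435, 0.0288]
tool_rot: [-2.161, -2.28, 0.0]
ft_force: [-3.0, 3.1, -8.1]
grip_width: 0.227
time: 13.2
position: [0.5278, -0.0433, 0.0289]
tool_rot: [-2.161, -2.28, -0.0]
ft_force: [-2.8, 2.4, -7.8]
grip_width: 0.229
```

```bash
python3 -m jog '[[[0,0,0.05,0,0],[0,0,0.05,0,0]]]';python3 -m jog '[[[0,0,0.05,0,0],[0,0,0.05,0,0]]]'
```

```text
time: 13.45
position: [0.5318, -0.0431, 0.0289]
tool_rot: [-2.161, -2.28, 0.0]
ft_force: [-3.3, 2.8, -8.7]
grip_width: 0.229
time: 13.7
position: [0.5358, -0.0429, 0.0289]
tool_rot: [-2.161, -2.28, 0.0]
ft_force: [-3.4, 3.2, -8.3]
grip_width: 0.229
```

```bash
for i in 1; do python3 -m jog '[[[0,0,0.05,0,0],[0,0,0.05,0,0]]]';done; python3 -m jog '[[[0,0,0.05,0,0],[0,0,0,0,0]]]'
```

```text
time: 13.95
position: [0.5399, -0.0427, 0.0289]
tool_rot: [-2.161, -2.28, 0.0]
ft_force: [-3.2, 3.1, -8.5]
grip_width: 0.228
time: 14.2
position: [0.5422, -0.0426, 0.029]
tool_rot: [2.161, 2.28, 0.001]
ft_force: [-2.7, 4.3, -8.0]
grip_width: 0.225
```

```bash
python3 -m jog '[[[0,0,0.05,0,0],[0,0,0,0,0]]]'; python3 -m jog '[[[0,0,0.05,0,0],[0,0,0,0,0]]]'
```

```text
time: 14.45
position: [0.5433, -0.0427, 0.029]
tool_rot: [-2.161, -2.28, 0.002]
ft_force: [-4.9, 2.6, -5.9]
grip_width: 0.227
time: 14.7
position: [0.5449, -0.0426, 0.0287]
tool_rot: [-2.161, -2.279, 0.003]
ft_force: [-4.8, 3.7, -6.8]
grip_width: 0.224
```

```bash
for i in 1 2; do python3 -m jog '[[[0,0,0.05,0,0],[0,0,0,0,0]]]'|grep -E "posi|force";done
```

```text
position: [0.5473, -0.0425, 0.0288]
ft_force: [-4.3, 3.1, -7.3]
position: [0.5499, -0.0423, 0.0291]
ft_force: [-4.1, 4.1, -6.6]
```

```bash
for i in 1 2; do python3 -m jog '[[[0,0,0.05,0,0],[0,0,0,0,0]]]'|grep -E "posi|force";done
```

```text
position: [0.5525, -0.0422, 0.0292]
ft_force: [-1.5, 4.0, -6.3]
position: [0.5546, -0.0421, 0.0292]
ft_force: [-1.0, 3.2, -6.6]
```

```bash
for i in 1 2; do python3 -m jog '[[[0,0,0.05,0,0],[0,0,0,0,0]]]'|grep -E "posi|force";done
```

```text
position: [0.5565, -0.0419, 0.0291]
ft_force: [-1.3, 2.5, -7.8]
position: [0.5586, -0.0418, 0.0291]
ft_force: [-0.3, 3.0, -8.0]
```

```bash
cat > hd.py <<'E'
from h import *
import sys
im,D,K,T=snap("wrist",sys.argv[1]);M=np.array(eyes.camera_params("wrist")["mount"]);Tt=T@np.linalg.inv(M);P=cloud(K,M,D)
zw=Tt[2,3]-P[...,2];f=(P[...,1]>.05)&(P[...,1]<.14)&(P[...,0]>-.02)&(P[...,0]<.03)
h=f&(zw>.027)&(zw<.036);q=P[h];print(len(q),cv2.minEnclosingCircle((q[:,:2]*1000).astype(np.float32)),q.min(0),q.max(0))
c=im[190:270,340:520];cv2.imwrite(f"pics/{sys.argv[1]}c.png",cv2.cvtColor(cv2.resize(c,None,fx=4,fy=4,interpolation=cv2.INTER_CUBIC),cv2.COLOR_RGB2BGR))
E
python3 hd.py w5
```

```text
69 ((-9.534760475158691, 126.67234802246094), 11.546133995056152) [-0.01998863  0.1208271  -0.00688664] [0.00087875 0.13191595 0.00195112]
```

View pics/w5c.png

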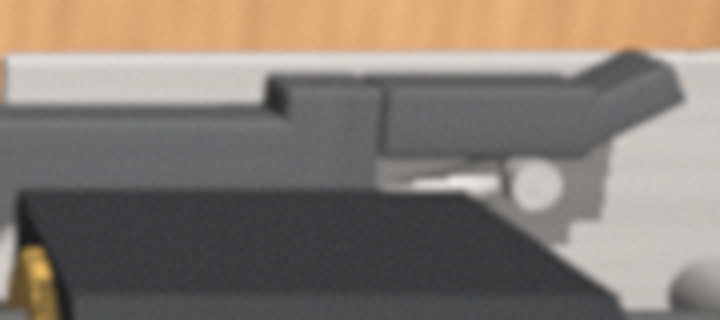

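The crop shows the gate bar swung inward from its hinge (537,185), nearly along the slot, so the pin is passing it and isn't yet home. I'll push on.

```bash
for i in 1 2; do python3 -m jog '[[[0,0,0.05,0,0],[0,0,0,0,0]]]'|grep -E "posi|force";done
```

```text
position: [0.5607, -0.0417, 0.0291]
ft_force: [1.7, 1.6, -8.3]
position: [0.5628, -0.0416, 0.0292]
ft_force: [2.4, 3.3, -8.3]
```

```bash
for i in 1 2; do python3 -m jog '[[[0,0,0.05,0,0],[0,0,0,0,0]]]'|grep -E "posi|force";done
```

```text
position: [0.5639, -0.043, 0.0291]
ft_force: [0.3, -0.3, -5.9]
position: [0.5659, -0.042, 0.029]
ft_force: [-0.5, -0.3, -6.0]
```

Lateral force dropped to zero, which suggests the gate snapped shut. I'll seat the pin against the bowl bottom and look.

```bash
for i in 1 2; do python3 -m jog '[[[0,0,0.04,0,0],[0,0,0,0,0]]]'|grep -E "posi|force";done; python3 hd.py w6
python3 - <<'E'
import cv2,numpy as np
from h import snap
im,D,K,T=snap("scene","s6")
a=cv2.imread("pics/w6c.png");b=cv2.resize(cv2.cvtColor(im[170:310,170:370],cv2.COLOR_RGB2BGR),None,fx=1.8,fy=1.8,interpolation=2)
o=np.zeros((a.shape[0]+b.shape[0],720,3),'uint8');o[:a.shape[0]]=a;o[a.shape[0]:,:b.shape[1]]=b
im,D,K,T=snap("top","t6");c=cv2.resize(cv2.cvtColor(im[130:230,250:350],cv2.COLOR_RGB2BGR),(252,252),interpolation=2);o[a.shape[0]:,380:632]=c
cv2.imwrite("pics/m6.png",o)
E
```

```text
position: [0.5665, -0.0417, 0.0287]
ft_force: [-3.0, 0.2, -4.5]
position: [0.5666, -0.0415, 0.0282]
ft_force: [-6.3, -0.5, -3.2]
645 ((2.790708541870117, 119.34327697753906), 23.329191207885742) [-0.01993756  0.11322695 -0.0077272 ] [0.02561757 0.12916185 0.00123661]
```

View pics/m6.png

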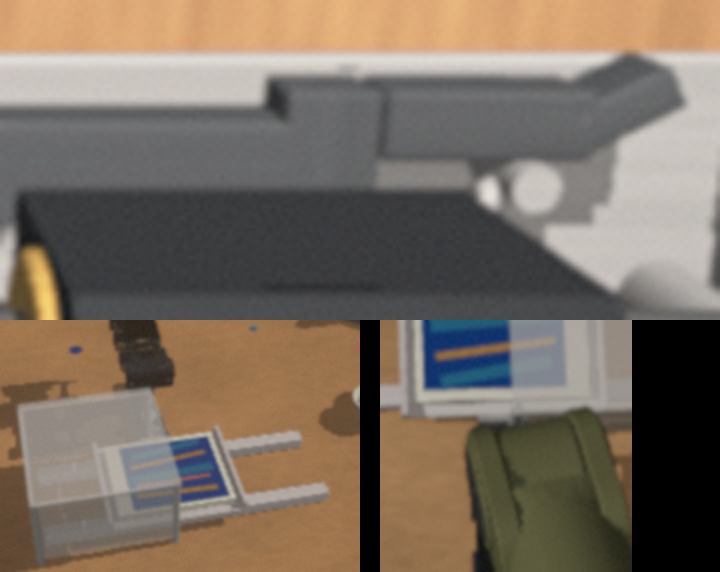

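The gate bar now runs from the hinge (537,187) across the slot at (488,192), so it is shut. The push met the bowl bottom at about 6 N. I'll ease off slightly and draw along the tool's +x (the rack's +y).

```bash
python3 -m jog '[[[0,0,-0.04,0,0],[0,0.05,0,0,0],[0,0.1,0,0,0],[0,0.15,0,0,0],[0,0.15,0,0,0],[0,0.15,0,0,0],[0,0.15,0,0,0],[0,0.15,0,0,0],[0,0.15,0,0,0]]]'
python3 -m jog '[[[0,0.15,0,0,0],[0,0.15,0,0,0],[0,0.15,0,0,0],[0,0.15,0,0,0],[0,0.15,0,0,0],[0,0.15,0,0,0],[0,0.1,0,0,0],[0,0.05,0,0,0],[0,0,0,0,0]]]'
python3 - <<'E'
from h import *
im,D,K,T=snap("top","t7")
for n in("t3","t7"):
    z=np.load(n+".npz");P=cloud(z["K"],z["T"],z["D"]);h=cv2.cvtColor(z["im"],cv2.COLOR_RGB2HSV)
    m=(h[...,0]>95)&(h[...,0]<125)&(h[...,1]>150)&(P[...,0]>.68)&(P[...,0]<.86)&(abs(P[...,1])<.2)
    print(n,m.sum(),np.percentile(P[m][:,1],[1,99]))
E
```

```text
time: 19.02
position: [0.5643, -0.001, 0.0285]
tool_rot: [2.163, 2.278, -0.005]
ft_force: [-3.8, -4.0, -5.8]
grip_width: 0.228
time: 20.15
position: [0.5618, 0.0418, 0.0285]
tool_rot: [-2.162, -2.279, 0.004]
ft_force: [-4.2, -2.8, -5.0]
grip_width: 0.226
t3 1123 [-0.03589949  0.04734494]
t7 1817 [-0.00434321  0.12777063]
```

Tray moved 80.4 mm. Now I set the hook down, release with a part opening, and rise.

```bash
python3 -m jog '[[[0,0,-0.01,0.015,0],[0,0,0,0,0],[0.48,0,0,0,0],[0.48,0,0,0,0],[0.48,0,0,0,0],[0.48,0,0,0,0],[0.48,0,0,0,0],[0.48,0,0,0,0]]]'
python3 -m jog '[[[0.48,0,0,-0.1,0],[0.48,0,0,-0.3,0],[0.48,0,0,-0.5,0],[0.48,0,0,-0.8,0],[0.48,0,0,-1,0],[0.48,0,0,-1,0],[0.48,0,-0.5,-0.8,0],[0.48,0,-0.5,0,0],[0.48,0,-0.5,0,0],[0.48,0,0,0,0]]]'
python3 - <<'E'
from h import *
a=snap("wrist","w8")[0];im=snap("top","t8")[0];s=snap("scene","s8")[0]
o=np.vstack([cv2.resize(a,(800,600))[:0],np.hstack([cv2.resize(im[60:320,60:320],(400,400),interpolation=2),cv2.resize(a[60:400,120:460],(400,400),interpolation=2)])])
o=np.vstack([o,np.hstack([cv2.resize(s[150:300,170:450],(373,200)),np.zeros((200,427,3),'uint8')])])
cv2.imwrite("pics/m8.png",o[...,::-1])
z=np.load("t8.npz");P=cloud(z["K"],z["T"],z["D"]);h=cv2.cvtColor(z["im"],cv2.COLOR_RGB2HSV)
m=(h[...,0]>95)&(h[...,0]<125)&(h[...,1]>150)&(P[...,0]>.68)&(P[...,0]<.86)&(abs(P[...,1])<.2)
print(m.sum(),np.percentile(P[m][:,1],[1,99]))
E
```

```text
time: 21.2
position: [0.5625, 0.0426, 0.0283]
tool_rot: [2.161, 2.28, 0.0]
ft_force: [0.1, -0.2, -0.6]
grip_width: 0.477
time: 22.45
position: [0.5021, 0.0394, 0.2098]
tool_rot: [2.159, 2.278, -0.001]
ft_force: [-0.0, 0.6, 0.3]
grip_width: 0.479
1817 [-0.0043623   0.12783726]
```

View pics/m8.png

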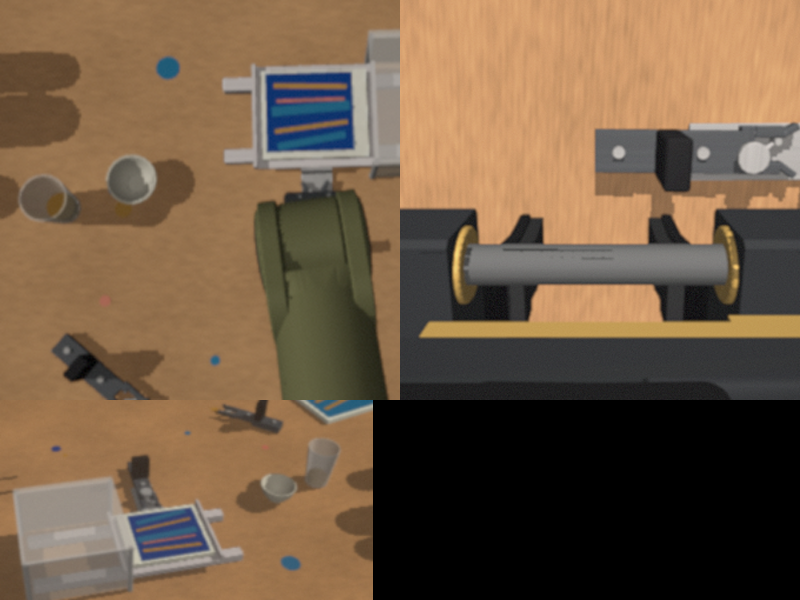

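The hook lies flat with the pin head in the bowl (right panel, 755,155), and the tray stays out. One enlarged check of the gate (picture 11).

Run:
```python
from h import *
a=np.load("w8.npz")["im"];c=a[150:230,370:490];cv2.imwrite("pics/g8.png",cv2.resize(c,None,fx=6,fy=6,interpolation=2)[...,::-1])
z=np.load("w8.npz");P=cloud(z["K"],z["T"],z["D"]);
for n in("t8","top0"):
    z=np.load(n+".npz");Q=cloud(z["K"],z["T"],z["D"]);h=cv2.cvtColor(z["im"],cv2.COLOR_RGB2GRAY)
    d=0
a=np.load("top0.npz")["im"].astype(int);b=np.load("t8.npz")["im"].astype(int)
for k,(u,v) in dict(cup=(92,190),tub=(145,177),cap=(446,218),knife=(450,268)).items():
    s=(slice(v-20,v+20),slice(u-25,u+25));print(k,abs(a[s]-b[s]).mean().round(1))
```

```text
cup 5.9
tub 6.1
cap 20.9
knife 18.8
```

View pics/g8.png

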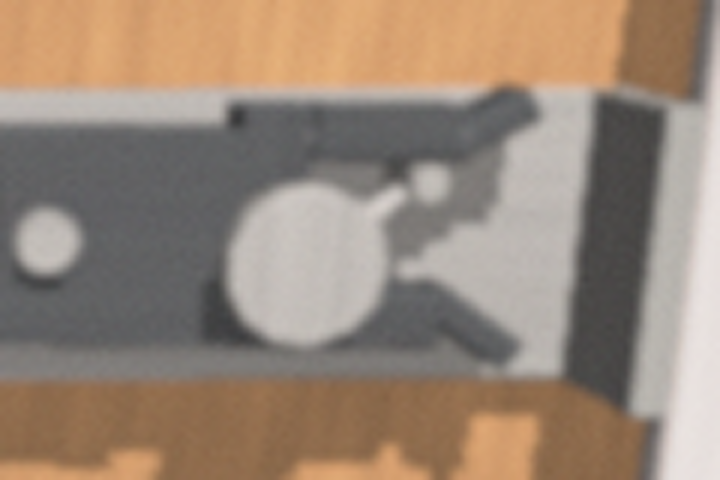

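The gate bar runs from the hinge (430,185) in towards (370,215) and under the head. I'll compare its angle numerically with the shut gate in the first wrist picture.

Run:
```python
from h import *
def go(f,box,yaw,skip):
    z=np.load(f);im,K,T,D=z["im"],z["K"],z["T"],z["D"];P=cloud(K,T,D)
    u0,u1,v0,v1=box;s=im[v0:v1,u0:u1];g=cv2.cvtColor(s,cv2.COLOR_RGB2HSV)
    m=(g[...,2]>135)&(g[...,1]<50)
    c,sn=np.cos(np.radians(yaw)),np.sin(np.radians(yaw));Rm=np.array([[c,sn],[-sn,c]])
    q=[]
    for v,u in zip(*np.nonzero(m)):
        p=P[v+v0,u+u0]
        if .012<p[2]<.0245:q.append(np.r_[Rm@p[:2],p[2]])
    q=np.array(q)*1000;print(f,len(q));o=np.median(q,0)
    vx=cv2.fitLine(q[:,:2].astype(np.float32),cv2.DIST_HUBER,0,.01,.01).ravel();print("angle",np.degrees(np.arctan2(vx[1],vx[0])),q.min(0),q.max(0))
    for r in sorted(q.round(1).tolist()):print(r,end=" ")
    print()
go("w1.npz",(358,388,170,194),-25.7,0)
go("w8.npz",(428,447,174,190),2.9,0)
```

```text
w1.npz 105
angle 42.870346 [404.12770233 376.04855524  13.22928227] [420.01881874 392.07052846  21.52255995]
[404.1, 377.4, 14.9] [404.2, 378.3, 14.3] [404.3, 379.3, 13.9] [404.7, 378.7, 16.7] [404.9, 377.6, 16.2] [405.2, 379.3, 14.4] [405.3, 376.2, 14.5] [405.4, 380.2, 13.4] [405.7, 377.7, 17.0] [405.8, 378.6, 16.4] [406.1, 380.4, 14.9] [406.2, 379.3, 14.4] [406.4, 381.2, 13.3] [406.5, 376.0, 13.7] [406.7, 379.7, 16.9] [406.9, 377.5, 16.2] [406.9, 380.6, 15.8] [406.9, 381.6, 16.0] [407.1, 378.4, 15.3] [407.3, 376.2, 14.6] [407.5, 382.2, 13.2] [407.7, 378.7, 17.3] [407.8, 382.7, 16.2] [407.9, 380.6, 16.2] [408.0, 379.4, 15.6] [408.1, 381.4, 14.9] [408.1, 383.5, 15.0] [408.2, 377.3, 15.1] [408.7, 382.7, 16.9] [408.8, 381.6, 16.3] [409.0, 378.4, 15.8] [409.2, 379.3, 15.1] [409.2, 383.3, 14.3] [409.3, 380.2, 14.3] [409.4, 384.2, 13.4] [409.6, 380.7, 17.3] [409.8, 382.7, 16.6] [410.0, 381.5, 15.8] [410.1, 379.4, 15.4] [410.2, 384.4, 14.6] [410.2, 385.4, 14.5] [410.3, 383.3, 14.0] [410.8, 383.6, 16.4] [411.0, 385.5, 15.2] [411.1, 380.3, 15.3] [411.1, 382.4, 15.1] [411.1, 384.4, 15.1] [411
[... 1881 characters left out ...]
 [652.8, 19.7, 16.2] [652.8, 20.7, 16.0] [653.0, 21.6, 15.4] [653.2, 24.1, 19.0] [653.5, 26.3, 20.2] [653.6, 22.7, 16.0] [653.6, 23.4, 20.7] [653.8, 22.4, 20.4] [653.9, 25.2, 19.4] [654.0, 21.6, 15.4] [654.0, 24.2, 19.4] [654.3, 20.5, 14.8] [654.7, 27.1, 19.3] [654.8, 21.6, 15.8] [654.9, 26.1, 19.1] [655.1, 25.1, 18.9] [655.2, 22.2, 19.3] [655.2, 24.1, 18.9] [655.3, 26.3, 20.5] [655.4, 23.1, 18.6] [655.6, 27.2, 19.5] [655.7, 22.4, 20.5] [655.7, 23.4, 20.2] [655.7, 25.3, 19.8] [656.5, 23.4, 20.5] [656.5, 27.2, 19.6] [656.7, 24.0, 17.8] [656.7, 24.3, 20.0] [656.7, 25.2, 19.6] [656.7, 26.2, 19.5] [657.1, 22.3, 19.6] [657.2, 26.3, 20.5] [657.5, 25.3, 20.0] [657.6, 24.3, 20.1] [657.9, 23.3, 19.7]
```

Run:
```python
from h import *
for n in("top0","t8"):
    z=np.load(n+".npz");P=cloud(z["K"],z["T"],z["D"]);g=cv2.cvtColor(z["im"],cv2.COLOR_RGB2HSV);h=P[...,2]
    m=np.zeros(h.shape,bool);m[205:232,432:462]=1;k=m&(h>.008)&(h<.03);print(n,"cap",k.sum(),P[k].mean(0).round(4))
    m=np.zeros(h.shape,bool);m[245:290,405:495]=1;k=m&(g[...,1]<70)&(h<.05);r=m&(h>.006)&(h<.04);print("knife blade",k.sum(),P[k].mean(0).round(4),r.sum(),P[r].mean(0).round(4), z["im"][260:262,380:400].mean())
job.close_job()
```

```text
top0 cap 49 [ 0.5786 -0.3995  0.0124]
knife blade 965 [ 0.4591 -0.3736  0.002 ] 335 [ 0.4486 -0.4425  0.0147] 102.675
t8 cap 55 [ 0.578  -0.3975  0.0123]
knife blade 962 [ 0.4591 -0.3738  0.0022] 350 [ 0.4491 -0.4381  0.0142] 108.69166666666666
the job is handed in; nothing more can be done
```

The hook is latched on the pin, the tray is drawn out 80 mm, and I handed the job in with the gripper well clear, at about 22.5 s of the 64 s allowed.

**What I did:**
- I gripped the right-hand hook by its black block and carried it to the pin.
- I pushed it straight on. The pin's mount slid back at about 3 N and the gate opened at about 5 N. The highest force I read was about 6 N, against the bowl bottom.
- I drew the tray out, set the hook down, let go with the jaws part open, and rose straight up.

**Last checks:**
- **Tray:** it moved 80.4 mm in the top view and stayed there after release.
- **Gate:** its angle to the slot is 41.6°, against 42.9° before the job, so it is shut.
- **Hook:** it looks flat in the last pictures, with the pin head over the bowl.
- **Cup and tub:** the picture patches around them barely changed.
- **Cap and knife:** these patches changed more, and I put that down to lighting or shadow. Measured again, the knife blade had not moved and the cap read within 2 mm, about the camera error. The knife's height-based centroid shifted 4 mm, which I took as noise.

**Not certain:** I eased the hook back about 2 mm after seating the pin. The pin may therefore sit a millimetre or two off the bowl bottom, still behind the shut gate.

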